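# Square a paraffin block in its trimming stand and lock the chuck

## Task

The holder with the paraffin block stands crooked in the open chuck of the trimming stand. Lay the steel square flat on the deck with its stock flush against the raised rail and slide it along the rail so that the blade turns the holder's long side flush along it and presses the holder gently home against the stop screw hidden under the deck, whose setting differs each time; leave the square lying there. Then swing the red handle to close the jaws firmly on the holder's stem, with block and square still flush, and leave the other things alone.

Things in the scene. Friction and masses are not known exactly. Their poses are not given: they have to be found in the camera images.
- stand: fixed trimming stand; aluminium deck top 60 mm above the table. Origin on the chuck's vertical axis at table height; x away from the robot, y left. Deck: x -92 to 75, y -62 to 138 mm; slot 25 (x) x 48 (y) mm at the origin. Rail 7 mm above the deck, x -92 to -80, y -60 to 136 mm. A stop screw below the deck stops the holder's stem, axis at y = +4 to -10 mm: setting not given, feel for it
- rail_mid (a point): middle of the rail's inner face at deck height: (-80, 38, 60) mm in the stand's frame
- holder: loose specimen holder, 350 g: aluminium plate 76 (x) x 52 (y) x 10 mm, white cassette and ivory paraffin block on it (35 mm tall in all); 22 mm stem, 34 mm long, down through the deck's slot, free to slide in y and turn. Origin: centre of the plate's underside. The long side to be squared is the plate's face y = +26 mm; square = its x parallel to the stand's x. Starts turned 5 to 20 degrees
- square: loose steel square, 260 g, flat underside, at first on the table. Origin: outer corner of the L, underside. Dark stock 28 mm tall: x 0 to 24, y 0 to 90 mm; its face x = 0 goes against the rail. Bright blade 6 mm thick: x 24 to 140, y 0 to 22 mm; its edge face y = 0 goes against the holder. In place its axes are parallel to the stand's, its origin near (-80, 16 to 30, 60) mm there
- stock_end (a point): other end of the stock's outer face, underside: (0, 90, 0) mm in the square's frame
- blade_near (a point): point on the blade's outer edge, underside: (47, 0, 0) mm in the square's frame, to lie against the holder's long side near its rail end
- blade_far (a point): point on the blade's outer edge, underside: (113, 0, 0) mm in the square's frame, to lie against the holder's long side near its far end
- grip (a point): where to grip the stock across its 24 mm width from above: (12, 52, 20) mm in the square's frame; over the stand keep the fingertips 9 mm or more above the square's underside to clear the rail
- sleeve (a joint): angle of the chuck sleeve under the deck (rad), 0 fully open to 1.05; grows counterclockwise seen from above and closes both jaws, 5 mm per rad; they meet the stem at about 0.6. Stiff, stays where it is left: about 2.5 N at the handle turns it; push on to about 8 N to clamp the stem
- handle (a point): middle of the red upright grip (18 mm diameter, 29 to 77 mm above the table; this point at 60 mm) on the sleeve's lever, 112 mm from the chuck's axis, to the right of the deck. At sleeve = 0 it points 25.8 degrees from the stand's -y axis towards the robot; closing swings it away from the robot
- jaw_near: chuck jaw under the deck on the rail's side of the stem (origin = the stand's); flat face square to the stand's x axis, 14 mm from the axis when open
- jaw_far: the other chuck jaw, across the stem from it
- petri: bystander: petri dish with cream filling, 63 mm diameter, 15 mm tall, origin under its centre
- marker: bystander: blue and white marker pen lying on the table, 136 x 13 mm, origin under its centre
- timer: bystander: round bench timer, white with red dial, 64 mm diameter, 31 mm tall, origin under its centre
There are look-alikes about, which are no part of the job. What is shaped like the holder but blue or purple is not meant.

How it is judged:
By the outcome, as a careful person would: the job done as asked, in the order asked, and still so for the second after the job is handed in, with the robot touching nothing.
It also fails if it takes over 67 s, if anything falls off the work surface, if the arm or the gripper's body presses on something with over 40 N, if the wrist force passes 120 N, or if a joint passes its speed limit or range.

## Robot

A 7-joint arm with a two-finger parallel gripper is mounted at the origin on a cart in front of the work surface, level with it; the furniture and walls round the work are solid. World frame = base frame: x ahead of the robot, y to its left, z up, the work surface at z = 0. Lengths are in m, angles in rad, forces in N, time in s.
With the tool pointing down it reaches from about 0.425 to 0.875 m from the base axis. Payload 4.7 kg.
Tool frame: the origin (TCP) lies midway between the tips of the shut fingers; the grasp point (between the pads) lies 19 mm behind it; z points along the fingers, y is the line along which they close (so a half turn about z gives the same grasp; the last joint's range is limited). The gripper opens to 87 mm and grips with 3 to 60 N. Pads are 19 mm wide; open, the fingers measure 117 mm over their backs; the gripper's body (75 mm by 190 mm) begins 51 mm behind the grasp point.
Start: joints at [-1.311, 0.321, -0.07, 1.45, 0.023, 1.371, -0.057], TCP at [0.158, 0.63, 0.223] pointing down, gripper open.
Joint ranges: [-2.86, 2.86], [-0.3, 2.09], [-1.38, 1.24], [0.06, 2.45], [-1.56, 4.7], [0.09, 2.05], [-2.69, 2.69]. Speed limits (rad/s): [2.57, 2.57, 3.14, 3.14, 3.14, 3.14, 3.14].

## Interface

Orientations are given as a rotation vector (axis times angle).
In Python, from bench import ctrl gives the robot as it stands. The module is installed in compiled form; this text tells all that it offers.
- The arm moves only by the tool carry_out, never from a script. Its argument "steps" is a list of rows, each a list of 7 numbers: the turn, a rotation vector about the world's x, y, z in degrees, then the shift along the world's x, y, z in cm, then the opening, from 0 (shut) to 1 (fully open). A call has 1 to 12 rows; each row is the pose to reach, as a shift and turn from the pose commanded when the call began; what a row does not reach only later rows make up. A row lasts 1/10 s, in which the tool goes at most 50 mm and 8.59 degrees, less where a joint would pass 70% of its speed; a pose out of reach is approached as far as the arm can. A call with a gripper value outside its range is refused whole. The fingers move at their own pace and stop on an object; "squeeze" is the grip in N (left out, the last holds). Time passes only in rows, so rows that repeat a pose let the fingers close. It gives the time, the measured TCP pose, the force, the opening and the grip force at its end, in the units of the state.
- ctrl.get_state(): the state, without advancing time (a new reading comes with each control period).
- ctrl.get_image(name): name is "scene" or "side" or "wrist"; returns a dict with "pixels" (384x512x3 uint8, red, green, blue), "camera_matrix" (3x3 intrinsics, pixels), "cam_to_world" (4x4, takes a point from camera to world coordinates); the wrist camera has in their place "T_tool_cam" (4x4, takes a point from camera to tool coordinates, whose origin is the TCP and whose axes are the flange's). Camera axes: x right, y down, z forward; pixel columns grow to the right and rows downward; lengths in m; the calibration is good to about 2 mm. A picture is of the moment at which its call begins: read the wrist's pose just before it. There is no depth.
- ctrl.close_job(): hands the job in; it is judged then, once.
The state is a dict: "time": time; "joint_positions": joint angles; "qd": joint speeds; "joint_torque": joint torques, N m; "position": TCP position; "tool_rot": TCP orientation; "ft_force": force on the tool from outside, world axes, zero at the start; "torque": the same for the moment, N m; "grip_width": opening from 0.0 (shut) to 1.0 (fully open); "grip_force": force on a finger pad.
Only numpy, scipy, OpenCV 4.12 (cv2) and the standard library are available. Lean on these libraries where they do the work, as an engineer would, in place of code of your own. Each camera call takes 0.05 s, during which the arm holds its last target. There are 200 camera calls.

## Working session

There is one attempt and no reset: what is moved stays moved. The work goes in short steps, Python scripts to look and compute and a tool call to move; the robot and the scene stay as the last step left them, time stands still between calls to the robot, and variables do not carry over. Pictures are saved under pics/ and viewed, at most 10 in all, crops included, and the job is handed in when it is done.

Besides the shell and the picture viewer there is one more tool, called after "Call:" in YAML: its name, and indented under it one key for each argument. carry_out: Moves the arm, as the interface text tells. Its arguments: {"type":"object","properties":{"steps":{"type":"array","items":{"type":"array","items":{"type":"number"}}},"squeeze":{"type":"number"}},"required":["steps"]}

```bash
mkdir -p pics; cat > h.py <<'E'
import numpy as np, cv2, pickle
from scipy.spatial.transform import Rotation as R
from bench import ctrl
def snap(n,tag):
    s=ctrl.get_state(); im=ctrl.get_image(n)
    if n=="wrist":
        T=np.eye(4);T[:3,:3]=R.from_rotvec(s["tool_rot"]).as_matrix();T[:3,3]=s["position"]
        im["cam_to_world"]=T@np.array(im["T_tool_cam"])
    pickle.dump(im,open(f"{tag}.pkl","wb")); cv2.imwrite(f"pics/{tag}.png",im["pixels"][:,:,::-1]); return im
def load(tag): return pickle.load(open(f"{tag}.pkl","rb"))
def ray(im,uv):
    K=np.array(im["camera_matrix"]);T=np.array(im["cam_to_world"])
    uv=np.atleast_2d(uv).astype(float); d=np.c_[uv,np.ones(len(uv))]@np.linalg.inv(K).T@T[:3,:3].T
    return T[:3,3],d
def onz(im,uv,z):
    o,d=ray(im,uv); return o+d*((z-o[2])/d[:,2])[:,None]
def proj(im,P):
    K=np.array(im["camera_matrix"]);T=np.linalg.inv(im["cam_to_world"])
    p=np.atleast_2d(P)@T[:3,:3].T+T[:3,3]; p=p@K.T; return p[:,:2]/p[:,2:]
E
python3 - <<'E'
from h import *
a=snap("scene","s0");b=snap("side","d0");c=snap("wrist","w0")
m=np.vstack([np.hstack([cv2.resize(x["pixels"],(400,300)) for x in (a,b)]),np.hstack([cv2.resize(c["pixels"],(400,300)),np.zeros((300,400,3),np.uint8)])])
cv2.imwrite("pics/all0.png",m[:,:,::-1])
s=ctrl.get_state();print({k:np.round(v,3) for k,v in s.items()})
for x in(a,b,c):print(np.round(x["cam_to_world"],3),np.round(x["camera_matrix"],0))
E
```

```text
{'time': np.float64(0.15), 'joint_positions': array([-1.311,  0.322, -0.07 ,  1.451,  0.023,  1.371, -0.057]), 'qd': array([ 0.001, -0.001,  0.001, -0.004,  0.   , -0.001,  0.002]), 'joint_torque': array([-1.0000e-03, -4.9179e+01, -4.0500e-01, -3.1288e+01, -6.4000e-02,
        4.0000e-02,  0.0000e+00]), 'position': array([0.158, 0.63 , 0.222]), 'tool_rot': array([-3.850e-01, -3.118e+00,  2.000e-03]), 'ft_force': array([ 0.385, -0.109, -0.013]), 'torque': array([-0.026, -0.005, -0.02 ]), 'grip_force': np.float64(0.0), 'grip_width': np.float64(1.0)}
[[ 0.605 -0.439  0.664 -0.423]
 [-0.796 -0.343  0.499 -0.668]
 [ 0.009 -0.831 -0.557  0.835]
 [ 0.     0.     0.     1.   ]] [[428.   0. 258.]
 [  0. 428. 190.]
 [  0.   0.   1.]]
[[ 0.957 -0.149  0.251  0.229]
 [-0.291 -0.512  0.808 -0.866]
 [ 0.008 -0.846 -0.533  0.647]
 [ 0.     0.     0.     1.   ]] [[372.   0. 248.]
 [  0. 372. 191.]
 [  0.   0.   1.]]
[[ 0.243  0.928  0.283  0.08 ]
 [ 0.97  -0.231 -0.074  0.65 ]
 [-0.003  0.293 -0.956  0.383]
 [ 0.     0.     0.     1.   ]] [[318.   0. 254.]
 [  0. 318. 189.]
 [  0.   0.   1.]]
```

View pics/all0.png

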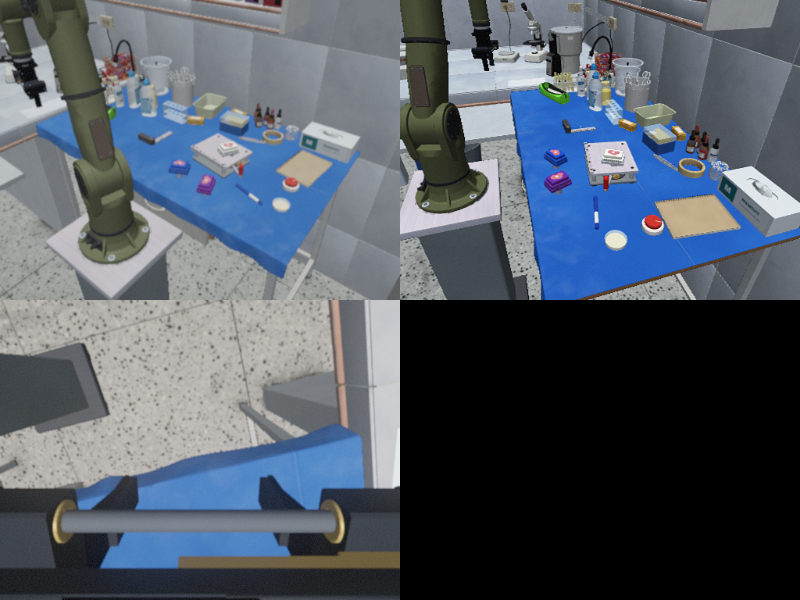

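The views show the stand with the ivory/white holder at scene (285,198) and side (268,205), full-size pixels. The square lies at scene (198,175) and side (228,164). Blue and purple look-alikes are at scene (229,214) and (262,236). The one meant is the white one standing in the deck. I'll confirm in enlarged crops.

```bash
python3 - <<'E'
from h import *
a=load("s0")["pixels"][150:250,170:340];b=load("d0")["pixels"][140:260,190:320]
m=np.vstack([cv2.resize(a,(510,300),interpolation=2),np.zeros((5,510,3),np.uint8)]);
o=np.zeros((600,800,3),np.uint8);a=cv2.resize(a,(425,250),interpolation=2);o[:250,:425]=a
b=cv2.resize(b,(650,600),interpolation=2)
cv2.imwrite("pics/c1.png",cv2.resize(load("s0")["pixels"][150:260,170:340],(800,518),interpolation=2)[:,:,::-1]);cv2.imwrite("pics/c2.png",b[:,:,::-1])
for n,p in(("s0",(198,175)),("d0",(228,164))):print(onz(load(n),p,0.01))
for n,p in(("s0",(285,198)),("d0",(268,205))):print(onz(load(n),p,0.07))
E
```

```text
[[0.50375034 0.30500906 0.01      ]]
[[0.51331192 0.29349221 0.01      ]]
[[ 0.50487018 -0.07477057  0.07      ]]
[[ 0.53281916 -0.0769564   0.07      ]]
```

View pics/c1.png

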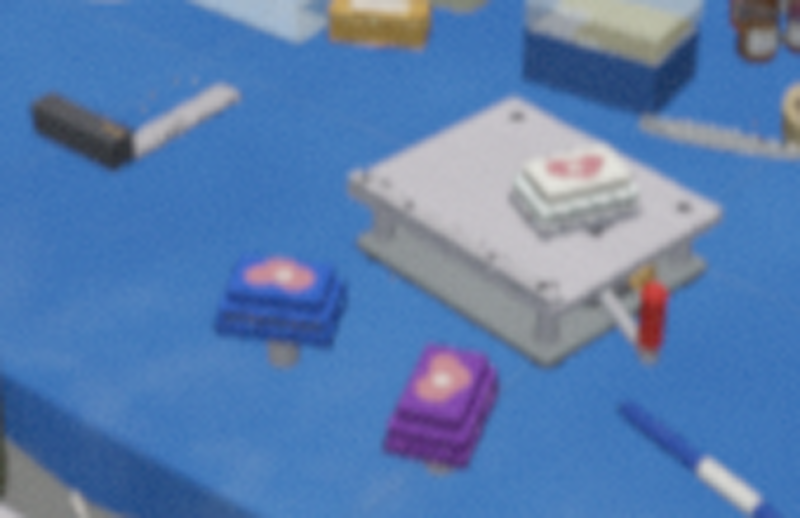

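View pics/c2.png

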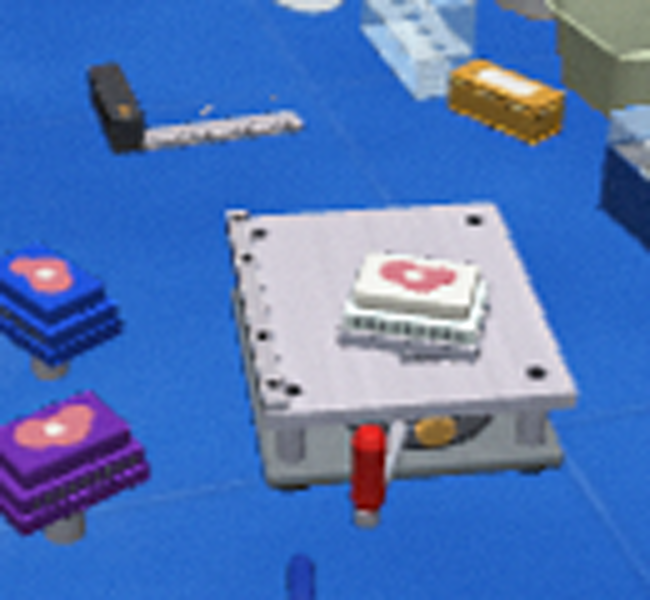

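The holder to use is the ivory one with a white cassette, standing in the deck at c1 (575,190) and c2 (415,300). The blue and purple ones at c1 (280,295) and (440,405) are decoys. The square's dark stock is at c1 (85,130), and its blade points to c1 (235,95).

```bash
python3 - <<'E'
from h import *
S=load("s0");D=load("d0")
f1=lambda p:np.array(p)/4.7059+[170,150]-.5
f2=lambda p:np.array(p)/5+[190,140]-.5
for t,p,q,z in(("corner-bot",(120,167),(120,152),0),("stockend bot",(36,128),None,0),("blade end",(238,98),(300,125),.004),("stock top cor",(None),(117,128),.028),("stock top end",None,(88,70),.028)):
    print(t, None if p is None else onz(S,f1(p),z).round(3), None if q is None else onz(D,f2(q),z).round(3))
# deck corners
src=[(490,205),(577,392),(265,405)];loc=[(75,138),(75,-62),(-92,-62)]
for q,l in zip(src,loc):print(l,onz(D,f2(q),.06).round(4))
for q,l in zip([(515,97),(722,210),(553,302),(350,178)],[(75,138),(75,-62),(-92,-62),(-92,138)]):print(l,onz(S,f1(q),.06).round(4))
E
```

```text
corner-bot [[0.46  0.278 0.   ]] [[0.457 0.283 0.   ]]
stockend bot [[0.459 0.369 0.   ]] None
blade end [[0.585 0.27  0.004]] [[0.59  0.279 0.004]]
stock top cor None [[0.453 0.267 0.028]]
stock top end None [[0.451 0.362 0.028]]
(75, 138) [[0.6412 0.0465 0.06  ]]
(75, -62) [[ 0.6119 -0.148   0.06  ]]
(-92, -62) [[ 0.4496 -0.1124  0.06  ]]
(75, 138) [[0.6452 0.046  0.06  ]]
(75, -62) [[ 0.6101 -0.151   0.06  ]]
(-92, -62) [[ 0.4525 -0.1183  0.06  ]]
(-92, 138) [[0.4846 0.0741 0.06  ]]
```

Call:
carry_out:
  steps:
    - [0,0,-8,3.5,-4.3,0.3,1]
    - [0,0,-16,7,-8.6,0.6,1]
    - [0,0,-24,10.5,-13,1,1]
    - [0,0,-32,14,-17,1.4,1]
    - [0,0,-40,17.5,-21.5,1.8,1]
    - [0,0,-48,21,-26,2.2,1]
    - [0,0,-56,24.5,-30,2.6,1]
    - [0,0,-64,28,-35,3,1]
    - [0,0,-72,31,-39,3,1]
    - [0,0,-79,34,-43,3,1]
    - [0,0,-79,34,-43,3,1]
    - [0,0,-79,34,-43,3,1]

```text
time: 1.35
position: [0.5023, 0.1921, 0.2529]
tool_rot: [2.291, 2.143, -0.001]
ft_force: [-0.9, -0.0, 0.1]
grip_width: 1.001
grip_force: 0.0
```

```bash
python3 - <<'E'
from h import *
snap("wrist","w1");s=ctrl.get_state();print(s["time"],s["position"],s["tool_rot"],s["joint_positions"].round(2))
E
```

```text
1.4 [0.50005966 0.19633306 0.25259237] [ 2.28810734e+00  2.15104825e+00 -3.98426497e-04] [-0.82  0.06  0.42  1.7  -0.02  1.38 -0.46]
```

Call:
carry_out:
  steps:
    - [0,0,-1,0.4,-5,0,1]
    - [0,0,-2,0.8,-10,0,1]
    - [0,0,-3,1.2,-15,0,1]
    - [0,0,-4,1.6,-20,0,1]
    - [0,0,-5,2,-25,0,1]
    - [0,0,-6,2.5,-30,0,1]
    - [0,0,-7,3,-35,0,1]
    - [0,0,-7,3,-37,0,1]
    - [0,0,-7,3,-37,0,1]
    - [0,0,-7,3,-37,0,1]

```text
time: 2.4
position: [0.5284, -0.1677, 0.2521]
tool_rot: [-2.406, -2.019, -0.0]
ft_force: [-0.1, 0.8, -0.2]
grip_width: 1.001
grip_force: 0.0
```

```bash
python3 - <<'E'
from h import *
w=snap("wrist","w2");s=ctrl.get_state();print(s["time"],s["position"],s["tool_rot"],s["joint_positions"].round(2))
o=np.vstack([load("w1")["pixels"][:290],w["pixels"][:290]])
cv2.imwrite("pics/w12.png",o[:,:,::-1])
E
```

```text
2.45 [ 0.52860703 -0.16682279  0.2521613 ] [-2.40366677e+00 -2.02064484e+00 -7.83118022e-04] [-0.44  0.12  0.76  1.67 -0.08  1.39  0.16]
```

View pics/w12.png

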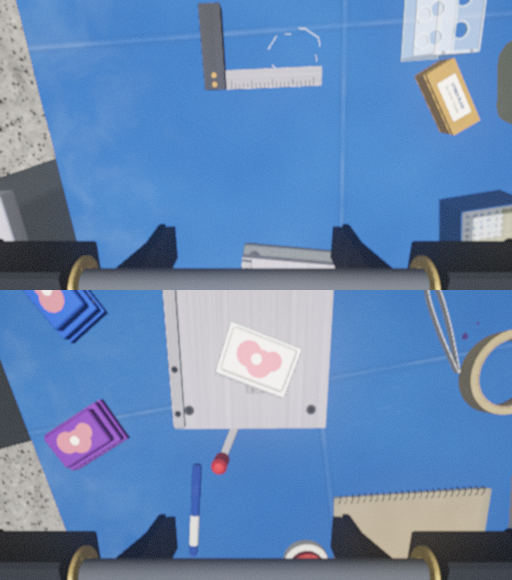

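The top half (w1) shows the square: outer corner at (206,90), stock going up to (199,3), blade end at (322,88). The bottom half (w2) shows the deck with its rail at columns 165-185 and its lower edge at row 140. The crooked holder is at (258,68) and the red handle at (219,175). Next I'll fit edges.

```bash
cat > fit.py <<'E'
from h import *
def line(pts):
    vx,vy,x,y=cv2.fitLine(np.float32(pts)[:,:2],cv2.DIST_HUBER,0,.01,.01).ravel();d=np.array([vx,vy]);return np.array([x,y]),d
def inter(a,b):
    t=np.linalg.solve(np.c_[a[1],-b[1]],b[0]-a[0]);return a[0]+t[0]*a[1]
ang=lambda l:(np.degrees(np.arctan2(l[1][1],l[1][0]))+45)%90-45
def edges(im,x0,x1,y0,y1,axis,mode,thr,sign,z):
    "first subpixel crossing of channel mode>thr scanning axis; sign +1 from low end, -1 from high end"
    p=im["pixels"].astype(float); v={"nb":p[:,:,0]*2-p[:,:,2],"sum":p.sum(2),"r":p[:,:,0]}[mode]
    out=[]
    for k in (range(y0,y1) if axis==0 else range(x0,x1)):
        a=v[k,x0:x1] if axis==0 else v[y0:y1,k]
        if sign<0:a=a[::-1]
        i=np.where((a[:-1]<thr)&(a[1:]>=thr))[0]
        if len(i)==0: continue
        i=i[0]; c=i+(thr-a[i])/(a[i+1]-a[i]); n=len(a)
        if sign<0:c=n-1-c
        out.append((c+x0,k) if axis==0 else (k,c+y0))
    return onz(im,out,z)
E
python3 - <<'E'
from fit import *
w=load("w1");p=w["pixels"].astype(int)
print("row80",[tuple(x) for x in p[75,195:240:3]]); print("col270",[tuple(x) for x in p[60:96:2,300]])
w=load("w2");p=w["pixels"].astype(int)
print("row60",[tuple(x) for x in p[60,158:190:2]]);print([tuple(x) for x in p[60,322:340:2]]);print("col",[tuple(x) for x in p[130:146,280]])
E
```

```text
row80 [(np.int64(76), np.int64(134), np.int64(203)), (np.int64(74), np.int64(132), np.int64(203)), (np.int64(74), np.int64(135), np.int64(204)), (np.int64(98), np.int64(108), np.int64(139)), (np.int64(108), np.int64(112), np.int64(123)), (np.int64(126), np.int64(120), np.int64(119)), (np.int64(227), np.int64(195), np.int64(138)), (np.int64(178), np.int64(153), np.int64(128)), (np.int64(102), np.int64(109), np.int64(121)), (np.int64(108), np.int64(112), np.int64(122)), (np.int64(131), np.int64(133), np.int64(140)), (np.int64(204), np.int64(203), np.int64(208)), (np.int64(205), np.int64(203), np.int64(208)), (np.int64(205), np.int64(203), np.int64(208)), (np.int64(205), np.int64(203), np.int64(209))]
col270 [(np.int64(83), np.int64(141), np.int64(207)), (np.int64(82), np.int64(142), np.int64(207)), (np.int64(82), np.int64(142), np.int64(209)), (np.int64(138), np.int64(163), np.int64(208)), (np.int64(201), np.int64(201), np.int64(210)), (np.int64(204), np.int64(202), np.int64(208)), (np.int64(207), np.int64(206), np.int64(212)), (np.int64(207), np.int64(206), np.int64(213)), (np.int64(2
[... 1679 characters left out ...]
, (np.int64(209), np.int64(207), np.int64(211)), (np.int64(208), np.int64(205), np.int64(211)), (np.int64(210), np.int64(206), np.int64(212)), (np.int64(208), np.int64(206), np.int64(212)), (np.int64(206), np.int64(204), np.int64(211)), (np.int64(207), np.int64(205), np.int64(212)), (np.int64(191), np.int64(194), np.int64(209)), (np.int64(154), np.int64(172), np.int64(204)), (np.int64(111), np.int64(147), np.int64(200)), (np.int64(92), np.int64(136), np.int64(199)), (np.int64(89), np.int64(136), np.int64(197)), (np.int64(90), np.int64(136), np.int64(197)), (np.int64(89), np.int64(135), np.int64(196)), (np.int64(90), np.int64(136), np.int64(197)), (np.int64(94), np.int64(139), np.int64(199))]
```

```bash
python3 - <<'E'
from fit import *
w=load("w1")
st=line(edges(w,190,216,12,82,0,"nb",20,1,.028))
bl=line(edges(w,235,315,72,98,1,"nb",80,-1,.003))
bt=line(edges(w,235,315,55,74,1,"nb",80,1,.006))
be=line(edges(w,310,335,70,84,0,"nb",80,-1,.006))
print("stock ang",ang(st),"blade",ang(bl),ang(bt)); print("corner",inter(st,bl),"end",inter(be,bl), "top-left",inter(st,bt))
w=load("w2")
L=line(edges(w,155,178,10,125,0,"nb",80,1,.067))
Rr=line(edges(w,315,345,10,125,0,"nb",80,-1,.06))
B=line(edges(w,190,318,125,150,1,"nb",80,-1,.06))
print("stand angs",ang(L),ang(Rr),ang(B),inter(L,B),inter(Rr,B))
y=np.radians(np.median([ang(L),ang(Rr),ang(B)]));Rm=np.array([[np.cos(y),-np.sin(y)],[np.sin(y),np.cos(y)]])
print("width",np.linalg.norm(inter(L,B)-inter(Rr,B)))
m=(inter(L,B)+inter(Rr,B))/2; O=m-Rm@[-.0085,-.062]; print("origin",O,np.degrees(y))
# holder top: ivory face z=.095
p=w["pixels"].astype(int);hsv=cv2.cvtColor(w["pixels"],cv2.COLOR_RGB2HSV)
mask=((p.min(2)>222)).astype(np.uint8);mask[:, :200]=0;mask[120:]=0;mask[:,330:]=0
mask=cv2.morphologyEx(mask,cv2.MORPH_CLOSE,np.ones((9,9)))
c=max(cv2.findContours(mask,0,1)[0],key=cv2.contourArea)[:,0];print("px area",cv2.contourArea(c))
P=onz(w,c,.095);r=cv2.minAreaRect(np.float32(P[:,:2])*1000);print(r, "stand frame",Rm.T@(np.array(r[0])/1000-O))
# handle
hm=((p[:,:,0]>150)&(p[:,:,1]<80)&(p[:,:,2]<100)).astype(np.uint8);hm[:140]=0;hm[200:]=0
q=np.argwhere(hm)[:,::-1];print("handle",onz(w,[q[q[:,1]>0].mean(0)],.068), "expect",O+Rm@[-.0487,-.1008],O,len(q))
E
```

```text
stock ang -1.3890991 blade -1.3641968 -1.3133965
corner [0.4519561  0.27707666] end [0.59169817 0.27374882] top-left [0.45251408 0.3000876 ]
stand angs -9.606873 -9.495834 -9.543053 [ 0.4474049  -0.12246783] [ 0.61282694 -0.1502778 ]
width 0.1677434
origin [ 0.54877717 -0.07664001] -9.543052
px area 3681.0
((549.8521118164062, -69.63346099853516), (46.04584884643555, 69.12328338623047), 59.972442626953125) stand frame [-0.00010154  0.0070878 ]
handle [[ 0.49024075 -0.16773999  0.068     ]] expect [ 0.48403962 -0.16797116] [ 0.54877717 -0.07664001] 63
```

Call:
carry_out:
  steps:
    - [0,0,1,-0.6,5,0,1]
    - [0,0,2,-1.2,10,0,1]
    - [0,0,3,-1.8,15,0,1]
    - [0,0,4,-2.4,20,0,0.7]
    - [0,0,5,-3.1,25,-1,0.7]
    - [0,0,6,-3.8,29,-4,0.7]
    - [0,0,7,-4.5,33,-7,0.7]
    - [0,0,8,-5,37,-10,0.7]
    - [0,0,8.7,-5.6,41,-13,0.7]
    - [0,0,8.7,-6,45,-15,0.7]
    - [0,0,8.7,-6.28,49.87,-16,0.7]
    - [0,0,8.7,-6.28,49.87,-17,0.7]

```text
time: 3.65
position: [0.46, 0.34, 0.0814]
tool_rot: [-2.229, -2.208, -0.002]
ft_force: [0.2, 0.0, 0.1]
grip_width: 0.699
grip_force: 0.0
```

Call:
carry_out:
  steps:
    - [0,0,0,0,0,0,0.7]
    - [0,0,0,0,0,0,0.7]
    - [0,0,0,0,0,0,0.7]

```text
time: 3.95
position: [0.4658, 0.3286, 0.0835]
tool_rot: [2.249, 2.193, 0.002]
ft_force: [0.1, -0.5, 0.3]
grip_width: 0.699
grip_force: 0.0
```

```bash
python3 - <<'E'
from fit import *
s=ctrl.get_state();print(s["time"],s["position"],s["tool_rot"],s["joint_positions"].round(2))
m=R.from_rotvec(s["tool_rot"]).as_matrix();print(np.degrees(np.arctan2(m[1,1],m[0,1])),m[:,2])
E
```

```text
3.95 [0.46576706 0.32862473 0.08347214] [2.24913095e+00 2.19318334e+00 1.73722980e-03] [-0.94  0.27  0.32  1.83 -0.1   1.06 -0.61]
-1.4431354404748296 [ 8.98320715e-04  6.62971291e-04 -9.99999377e-01]
```

Call:
carry_out:
  steps:
    - [0,0,0,0,0,-4,0.7]
    - [0,0,0,0,0,-7.25,0.7]
    - [0,0,0,0,0,-7.25,0.7]
    - [0,0,0,0,0,-7.25,0.7]
    - [0,0,0,0,0,-7.25,0.2]
    - [0,0,0,0,0,-7.25,0.1]
    - [0,0,0,0,0,-7.25,0.1]
    - [0,0,0,0,0,-7.25,0.1]
    - [0,0,0,0,0,-7.25,0.1]
    - [0,0,0,0,0,-7.25,0.1]
  squeeze: 30

```text
time: 4.95
position: [0.4653, 0.3293, 0.0102]
tool_rot: [-2.248, -2.195, -0.0]
ft_force: [-0.1, 0.2, 1.9]
grip_width: 0.275
grip_force: 30.0
```

Call:
carry_out:
  steps:
    - [0,0,0,0,0,4,0.1]
    - [0,0,0,0,-1,8,0.1]
    - [0,0,-1,0.4,-4,11,0.1]
    - [0,0,-2.5,1,-8.5,11,0.1]
    - [0,0,-4,1.6,-13,11,0.1]
    - [0,0,-5.5,2.2,-17.5,11,0.1]
    - [0,0,-7,2.8,-22,11,0.1]
    - [0,0,-8.2,3.4,-26,11,0.1]
    - [0,0,-8.2,3.67,-28.9,11,0.1]
    - [0,0,-8.2,3.67,-28.9,11,0.1]
    - [0,0,-8.2,3.67,-28.9,10,0.1]
    - [0,0,-8.2,3.67,-28.9,9,0.1]

```text
time: 6.15
position: [0.5017, 0.0416, 0.099]
tool_rot: [-2.397, -2.03, -0.0]
ft_force: [-0.6, 0.3, -2.5]
grip_width: 0.273
grip_force: 30.0
```

```bash
python3 - <<'E'
from fit import *
s=ctrl.get_state();print(s["time"],s["position"],s["ft_force"])
m=R.from_rotvec(s["tool_rot"]).as_matrix();print(np.degrees(np.arctan2(m[1,1],m[0,1])),m[:,2])
a=snap("scene","s3")["pixels"][140:250,220:340];b=snap("side","d3")["pixels"][150:250,215:325];w=snap("wrist","w3")
o=np.vstack([np.hstack([cv2.resize(a,(400,330),interpolation=2),cv2.resize(b,(400,330),interpolation=2)]),np.hstack([cv2.resize(w["pixels"],(360,270)),np.zeros((270,440,3),np.uint8)])])
cv2.imwrite("pics/m3.png",o[:,:,::-1])
E
```

```text
6.15 [0.50169026 0.04160753 0.09902709] [-0.6279375   0.2719805  -2.49216518]
-9.477528982256421 [-4.78973710e-04  5.93493955e-04 -9.99999709e-01]
```

View pics/m3.png

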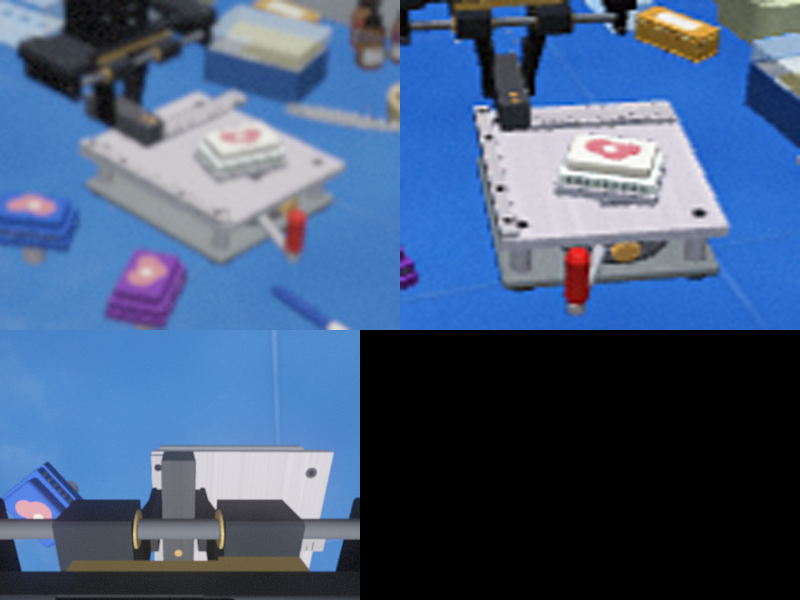

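The square hangs over the deck with its stock beside the rail (side crop (510,100)), its blade level and clear of the holder at (610,165). Lowering it now.

Call:
carry_out:
  steps:
    - [0,0,0,0,0,-1.5,0.1]
    - [0,0,0,0,0,-2.4,0.1]
    - [0,0,0,0,0,-2.4,0.1]
    - [0,0,0,0,0,-2.6,0.1]
    - [0,0,0,0,0,-2.7,0.1]
    - [0,0,0,0,0,-2.8,0.1]
    - [0,0,0,0,0,-2.8,0.1]
    - [0,0,0,0,0,-2.8,0.1]

```text
time: 7.1
position: [0.5022, 0.0402, 0.0723]
tool_rot: [2.399, 2.028, 0.001]
ft_force: [0.3, -0.8, -2.5]
grip_width: 0.27
grip_force: 30.0
```

Call:
carry_out:
  steps:
    - [0,0,0,0,0,-0.08,0.1]
    - [0,0,0,0,0,-0.14,0.1]
    - [0,0,0,0,0,-0.18,0.1]
    - [0,0,0,0,0,-0.18,0.1]

```text
time: 7.5
position: [0.5021, 0.0402, 0.0703]
tool_rot: [2.399, 2.028, 0.0]
ft_force: [-0.1, 0.6, -0.9]
grip_width: 0.27
grip_force: 30.0
```

Call:
carry_out:
  steps:
    - [0,0,0,0,0,-0.05,0.1]
    - [0,0,0,0,0,-0.05,0.1]
    - [0,0,0,0,0,-0.05,0.1]

```text
time: 7.8
position: [0.5024, 0.0402, 0.0702]
tool_rot: [2.399, 2.028, 0.001]
ft_force: [-0.0, 0.3, 3.1]
grip_width: 0.275
grip_force: 30.0
```

Call:
carry_out:
  steps:
    - [0,0,0,-0.05,0.01,0,0.1]
    - [0,0,0,-0.1,0.02,0,0.1]
    - [0,0,0,-0.15,0.025,0,0.1]
    - [0,0,0,-0.2,0.03,0,0.1]
    - [0,0,0,-0.2,0.03,0,0.1]

```text
time: 8.3
position: [0.5007, 0.0406, 0.0703]
tool_rot: [2.399, 2.028, 0.002]
ft_force: [1.1, 0.4, 4.2]
grip_width: 0.27
grip_force: 30.0
```

Call:
carry_out:
  steps:
    - [0,0,0,-0.05,0.01,0,0.1]
    - [0,0,0,-0.1,0.02,0,0.1]
    - [0,0,0,-0.1,0.02,0,0.1]

```text
time: 8.6
position: [0.4997, 0.0408, 0.0702]
tool_rot: [2.399, 2.028, 0.002]
ft_force: [1.8, -1.1, 4.7]
grip_width: 0.272
grip_force: 30.0
```

Call:
carry_out:
  steps:
    - [0,0,0,-0.05,0.01,0,0.1]
    - [0,0,0,-0.1,0.02,0,0.1]
    - [0,0,0,-0.1,0.02,0,0.1]

```text
time: 8.9
position: [0.4992, 0.0408, 0.0703]
tool_rot: [2.398, 2.027, 0.003]
ft_force: [3.6, 0.2, 3.8]
grip_width: 0.269
grip_force: 30.0
```

Call:
carry_out:
  steps:
    - [0,0,0,-0.05,0.01,0,0.1]
    - [0,0,0,-0.1,0.02,0,0.1]
    - [0,0,0,-0.1,0.02,0,0.1]

```text
time: 9.2
position: [0.4991, 0.0409, 0.0703]
tool_rot: [2.397, 2.026, 0.005]
ft_force: [7.3, -0.5, 1.3]
grip_width: 0.267
grip_force: 30.0
```

Call:
carry_out:
  steps:
    - [0,0,0,0.0,-0.2,0,0.1]
    - [0,0,0,-0.03,-0.4,0,0.1]
    - [0,0,0,-0.06,-0.6,0,0.1]
    - [0,0,0,-0.1,-0.8,0,0.1]
    - [0,0,0,-0.13,-1.0,0,0.1]
    - [0,0,0,-0.16,-1.2,0,0.1]
    - [0,0,0,-0.16,-1.2,0,0.1]

```text
time: 9.9
position: [0.4973, 0.0298, 0.0703]
tool_rot: [2.398, 2.027, 0.006]
ft_force: [6.4, 0.7, 2.1]
grip_width: 0.269
grip_force: 30.0
```

```bash
cat > st.py <<'E'
from fit import *
s=ctrl.get_state();y=np.radians(-9.54);c,n=np.cos(y),np.sin(y);Rm=np.array([[c,-n],[n,c]])
m=R.from_rotvec(s["tool_rot"]).as_matrix()
print(s["time"],"tcp stand mm",(Rm.T@(s["position"][:2]-[.5488,-.0766])*1000).round(2),"z",s["position"][2],"yaw",np.degrees(np.arctan2(m[1,1],m[0,1])),"F stand",(Rm.T@s["ft_force"][:2]).round(2),s["ft_force"][2].round(2),"T",s["torque"].round(3), "tilt",np.degrees(m[:2,2]).round(2))
E
python3 st.py
```

```text
9.9 tcp stand mm [-68.44  96.35] z 0.07027738904105063 yaw -9.567771534316556 F stand [6.19 1.73] 2.07 T [ 0.026 -1.317  0.083] tilt [0.23 0.05]
```

Call:
carry_out:
  steps:
    - [0,0,0,-0.03,-0.2,0,0.1]
    - [0,0,0,-0.07,-0.4,0,0.1]
    - [0,0,0,-0.1,-0.6,0,0.1]
    - [0,0,0,-0.13,-0.8,0,0.1]
    - [0,0,0,-0.17,-1.0,0,0.1]
    - [0,0,0,-0.17,-1.0,0,0.1]

```text
time: 10.5
position: [0.4956, 0.0199, 0.0703]
tool_rot: [2.397, 2.027, 0.006]
ft_force: [6.4, 2.0, 1.6]
grip_width: 0.275
grip_force: 30.0
```

```bash
python3 st.py
```

```text
10.5 tcp stand mm [-68.47  86.36] z 0.07026889011269456 yaw -9.560086105691871 F stand [5.98 3.07] 1.57 T [ 0.076 -1.334  0.019] tilt [0.23 0.06]
```

Call:
carry_out:
  steps:
    - [0,0,0,-0.03,-0.15,0,0.1]
    - [0,0,0,-0.05,-0.3,0,0.1]
    - [0,0,0,-0.05,-0.3,0,0.1]

```text
time: 10.8
position: [0.4951, 0.0171, 0.0703]
tool_rot: [2.397, 2.028, 0.006]
ft_force: [6.2, 1.7, 1.0]
grip_width: 0.274
grip_force: 30.0
```

```bash
python3 st.py
```

```text
10.8 tcp stand mm [-68.46  83.46] z 0.07028215129583483 yaw -9.555874937834322 F stand [5.79 2.71] 1.02 T [ 0.138 -1.372  0.022] tilt [0.24 0.07]
```

Call:
carry_out:
  steps:
    - [0,0,0,-0.02,-0.1,0,0.1]
    - [0,0,0,-0.03,-0.2,0,0.1]
    - [0,0,0,-0.03,-0.2,0,0.1]

```text
time: 11.1
position: [0.4948, 0.0152, 0.0703]
tool_rot: [2.397, 2.028, 0.006]
ft_force: [6.2, 1.6, 2.3]
grip_width: 0.278
grip_force: 30.0
```

Call:
carry_out:
  steps:
    - [0,0,0,-0.02,-0.1,0,0.1]
    - [0,0,0,-0.03,-0.2,0,0.1]
    - [0,0,0,-0.03,-0.2,0,0.1]

```text
time: 11.4
position: [0.4945, 0.0133, 0.0703]
tool_rot: [2.397, 2.028, 0.006]
ft_force: [6.8, 1.4, 1.0]
grip_width: 0.274
grip_force: 30.0
```

```bash
python3 st.py
```

```text
11.4 tcp stand mm [-68.49  79.62] z 0.07026098748153438 yaw -9.549118361744435 F stand [6.51 2.47] 0.99 T [ 0.24  -1.355  0.042] tilt [0.23 0.08]
```

Call:
carry_out:
  steps:
    - [0,0,0,-0.02,-0.1,0,0.1]
    - [0,0,0,-0.03,-0.2,0,0.1]
    - [0,0,0,-0.03,-0.2,0,0.1]

```text
time: 11.7
position: [0.4942, 0.0114, 0.0703]
tool_rot: [2.397, 2.028, 0.006]
ft_force: [6.1, 1.6, 2.2]
grip_width: 0.274
grip_force: 30.0
```

Call:
carry_out:
  steps:
    - [0,0,0,-0.02,-0.1,0,0.1]
    - [0,0,0,-0.03,-0.2,0,0.1]
    - [0,0,0,-0.03,-0.2,0,0.1]

```text
time: 12.0
position: [0.4938, 0.0097, 0.0703]
tool_rot: [2.397, 2.028, 0.007]
ft_force: [6.6, 2.8, 1.8]
grip_width: 0.27
grip_force: 30.0
```

```bash
python3 st.py
```

```text
12.0 tcp stand mm [-68.5   76.02] z 0.07028264392768759 yaw -9.530914765889676 F stand [6.06 3.89] 1.75 T [ 0.418 -1.328  0.023] tilt [0.23 0.11]
```

Call:
carry_out:
  steps:
    - [0,0,0,-0.01,-0.05,0,0.1]
    - [0,0,0,-0.015,-0.1,0,0.1]
    - [0,0,0,-0.015,-0.1,0,0.1]

```text
time: 12.3
position: [0.4938, 0.0097, 0.0703]
tool_rot: [2.397, 2.029, 0.008]
ft_force: [7.6, 4.5, 1.6]
grip_width: 0.271
grip_force: 30.0
```

```bash
python3 st.py; python3 - <<'E'
from fit import *
a=snap("scene","s4")["pixels"][140:240,240:330];b=snap("side","d4")["pixels"][165:235,230:310]
o=np.hstack([cv2.resize(a,(380,422),interpolation=2),cv2.resize(b,(420,422),interpolation=2)])
cv2.imwrite("pics/m4.png",o[:,:,::-1])
E
```

```text
12.3 tcp stand mm [-68.5   75.99] z 0.07030765662702008 yaw -9.50589100919694 F stand [6.72 5.7 ] 1.59 T [ 0.843 -1.373  0.04 ] tilt [0.24 0.17]
```

View pics/m4.png

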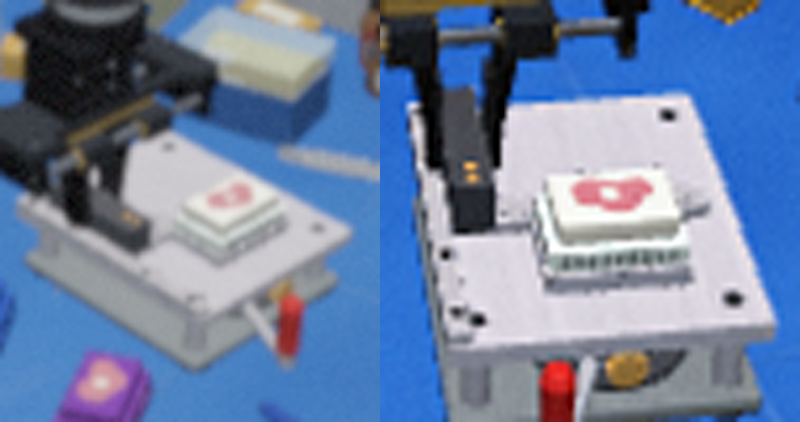

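The side crop shows the holder squared (its front edge is parallel to the deck edge), with the blade along its back at (500-700,215) and the stock on the rail. The position stopped while Fy rose to 5.7 N, so it is home against the stop. I'll relax a little and release.

Call:
carry_out:
  steps:
    - [0,0,0,0.02,0.03,0,0.1]
    - [0,0,0,0.04,0.05,0,0.1]
    - [0,0,0,0.04,0.05,0,0.1]
    - [0,0,0,0.04,0.05,0,0.5]
    - [0,0,0,0.04,0.05,0,0.5]
    - [0,0,0,0.04,0.05,0,0.5]
    - [0,0,0,0.04,0.05,0,0.5]

```text
time: 13.1
position: [0.491, 0.0073, 0.069]
tool_rot: [-2.399, -2.027, 0.004]
ft_force: [0.9, -0.4, -0.9]
grip_width: 0.48
grip_force: 0.0
```

```bash
python3 st.py
```

```text
13.1 tcp stand mm [-70.91  73.19] z 0.06896395616256053 yaw -9.601174549269784 F stand [ 0.97 -0.26] -0.86 T [-0.073  0.108 -0.057] tilt [-0.15 -0.02]
```

Call:
carry_out:
  steps:
    - [0,0,0,0,0,1,0.5]
    - [0,0,0,0,0,4,0.5]
    - [0,0,0,0,0,8,0.5]
    - [0,0,0,0,0,12,0.5]
    - [0,0,0,0.6,-3,15,0.5]
    - [0,0,0,1.6,-8,18,0.3]
    - [0,0,0,2.6,-13,18.4,0]
    - [0,0,0,3.7,-17.7,18.4,0]
    - [0,0,0,3.7,-17.7,18.4,0]
    - [0,0,0,3.7,-17.7,18.4,0]
    - [0,0,0,3.7,-17.7,18.4,0]
  squeeze: 10

```text
time: 14.2
position: [0.5292, -0.1679, 0.2536]
tool_rot: [-2.397, -2.029, -0.0]
ft_force: [-0.7, 0.4, 0.3]
grip_width: 0.055
grip_force: 0.0
```

```bash
python3 st.py; python3 - <<'E'
from fit import *
w=snap("wrist","w5"); cv2.imwrite("pics/m5.png",cv2.resize(w["pixels"][0:200,130:370],(720,600),interpolation=2)[:,:,::-1])
E
```

```text
14.2 tcp stand mm [ -4.22 -93.25] z 0.25359825812297965 yaw -9.511301569203612 F stand [-0.78  0.28] 0.28 T [-0.052  0.102  0.009] tilt [-0.05  0.07]
```

View pics/m5.png

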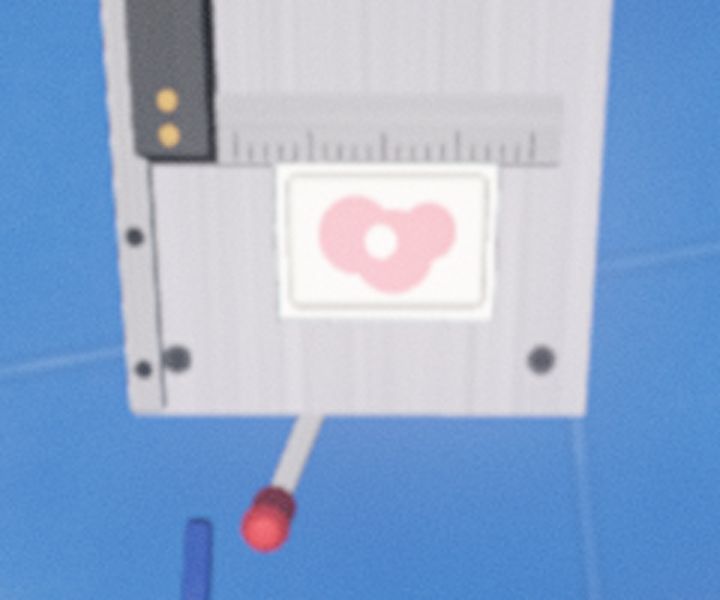

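The view shows the blade edge parallel along the holder (rows ~165), the stock on the rail and the handle at (267,525), still open. I'll check angles and the clearance from the purple decoy and the pen.

```bash
python3 - <<'E'
from fit import *
w=load("w5");p=w["pixels"].astype(int)
y=np.radians(-9.54);c,n=np.cos(y),np.sin(y);Rm=np.array([[c,-n],[n,c]]);O=np.array([.5488,-.0766])
S=lambda P:((P[:,:2]-O)@Rm*1000).round(1)
mask=(p.min(2)>222).astype(np.uint8);mask[:,:200]=0;mask[120:]=0;mask[:,330:]=0
mask=cv2.morphologyEx(mask,cv2.MORPH_CLOSE,np.ones((9,9)))
cc=max(cv2.findContours(mask,0,1)[0],key=cv2.contourArea)[:,0];r=cv2.minAreaRect(np.float32(onz(w,cc,.09)[:,:2])*1000);print("holder",r,"want angle -9.54 mod 90",S(np.array([[r[0][0]/1e3,r[0][1]/1e3]])))
hm=((p[:,:,0]>150)&(p[:,:,1]<90)&(p[:,:,2]<110)).astype(np.uint8);hm[:140]=0;hm[200:]=0
q=np.argwhere(hm)[:,::-1];print("handle px",q.min(0),q.max(0),"stand",S(onz(w,[q.mean(0)],.07)))
pu=((p[:,:,2]>p[:,:,1]+50)&(p[:,:,0]>p[:,:,1]+30)&(p[:,:,1]<90)).astype(np.uint8);pu[:90]=0
q=np.argwhere(pu)[:,::-1];
for z in(.034,.069):
  P=S(onz(w,q,z));print("purple z",z,P.min(0),P.max(0))
bm=((p[:,:,2]>100)&(p[:,:,0]<70)&(p[:,:,1]<100)).astype(np.uint8);bm[:165]=0;bm[260:]=0;bm[:,:175]=0;bm[:,215:]=0
q=np.argwhere(bm)[:,::-1];P=S(onz(w,q,.01));print("pen",P.min(0),P.max(0),len(q))
E
```

```text
holder ((551.3240966796875, -81.35031127929688), (54.4112663269043, 77.17789459228516), 82.59762573242188) want angle -9.54 mod 90 [[ 3.3 -4.3]]
handle px [211 168] [225 182] stand [[ -42.8 -100.1]]
purple z 0.034 [-254.  -112.5] [-157.7  -31.8]
purple z 0.069 [-231.1 -103.3] [-143.6  -30. ]
pen [-114.4 -212.9] [ -59.6 -114.5] 115
```

```bash
python3 - <<'E'
from fit import *
w=load("w5");p=w["pixels"].astype(float);w["pixels"]=np.dstack([p.min(2)]*3)
# 'r' channel = min(rgb)
a=cv2.GaussianBlur(w["pixels"],(3,3),0);w["pixels"]=a
print(a[40:64,250,0].astype(int),a[96:114,250,0].astype(int))
print("bottom",ang(line(edges(w,230,288,96,115,1,"r",228,-1,.08))))
print("top",ang(line(edges(w,230,288,45,66,1,"r",228,1,.08))))
print("left",ang(line(edges(w,215,235,62,100,0,"r",228,1,.08))),"right",ang(line(edges(w,285,305,62,100,0,"r",228,-1,.08))))
w["pixels"]=-a
print("blade dark line",ang(line(edges(w,205,310,44,60,1,"r",-195,-1,.063))))
E
```

```text
[205 205 205 204 205 204 204 203 203 202 202 202 201 206 221 236 241 235
 230 234 242 247 248 246] [249 249 248 244 237 228 226 234 241 238 230 223 219 218 218 219 219 218]
bottom -10.443813
top -9.589146
left -9.274788 right -9.37075
blade dark line -8.782314
```

Call:
carry_out:
  steps:
    - [0,0,0,-4,0.3,-2,0]
    - [0,0,0,-8.4,0.6,-4,0]
    - [0,0,0,-8.4,0.6,-8,0]
    - [0,0,0,-8.4,0.6,-12,0]
    - [0,0,0,-8.4,0.6,-16,0]
    - [0,0,0,-8.4,0.6,-19,0]
    - [0,0,0,-8.4,0.6,-20.9,0]
    - [0,0,0,-8.4,0.6,-20.9,0]
    - [0,0,0,-8.4,0.6,-20.9,0]

```text
time: 15.15
position: [0.4456, -0.1622, 0.0452]
tool_rot: [-2.397, -2.031, -0.0]
ft_force: [-0.8, 0.1, 0.7]
grip_width: 0.009
grip_force: 0.0
```

```bash
python3 st.py
```

```text
15.15 tcp stand mm [ -87.59 -101.51] z 0.04515598551500043 yaw -9.45438498754042 F stand [-0.82 -0.04] 0.68 T [-0.111  0.019  0.012] tilt [-0.01  0.02]
```

Call:
carry_out:
  steps:
    - [0,0,0,0.5,-0.12,0,0]
    - [0,0,0,1,-0.24,0,0]
    - [0,0,0,1.3,-0.32,0,0]
    - [0,0,0,1.6,-0.4,0,0]
    - [0,0,0,1.95,-0.48,0,0]
    - [0,0,0,1.95,-0.48,0,0]

```text
time: 15.75
position: [0.4653, -0.1685, 0.0449]
tool_rot: [2.399, 2.028, -0.0]
ft_force: [-0.2, -0.2, 0.4]
grip_width: 0.007
grip_force: 0.0
```

```bash
python3 st.py
```

```text
15.75 tcp stand mm [ -67.08 -104.44] z 0.04489273249062632 yaw -9.591157776479728 F stand [-0.16 -0.19] 0.44 T [-0.161  0.052  0.006] tilt [ 0.02 -0.03]
```

Call:
carry_out:
  steps:
    - [0,0,0,0.3,-0.08,0,0]
    - [0,0,0,0.6,-0.16,0,0]
    - [0,0,0,0.9,-0.24,0,0]
    - [0,0,0,1.2,-0.32,0,0]
    - [0,0,0,1.45,-0.4,0,0]
    - [0,0,0,1.45,-0.4,0,0]

```text
time: 16.35
position: [0.4796, -0.1724, 0.0447]
tool_rot: [2.399, 2.028, -0.0]
ft_force: [-2.2, -1.3, 0.3]
grip_width: 0.006
grip_force: 1.1
```

```bash
python3 st.py
```

```text
16.35 tcp stand mm [ -52.39 -105.93] z 0.044667728096103795 yaw -9.595371681930967 F stand [-1.91 -1.62] 0.31 T [-0.281  0.569 -0.009] tilt [ 0.   -0.02]
```

Call:
carry_out:
  steps:
    - [0,0,0,0.35,-0.17,0,0]
    - [0,0,0,0.7,-0.34,0,0]
    - [0,0,0,1.02,-0.5,0,0]
    - [0,0,0,1.35,-0.65,0,0]
    - [0,0,0,1.7,-0.77,0,0]
    - [0,0,0,2.05,-0.89,0,0]
    - [0,0,0,2.4,-1.0,0,0]
    - [0,0,0,2.78,-1.12,0,0]
    - [0,0,0,2.78,-1.12,0,0]

```text
time: 17.25
position: [0.5082, -0.1834, 0.0449]
tool_rot: [2.398, 2.028, 0.001]
ft_force: [0.2, -0.5, 0.6]
grip_width: 0.003
grip_force: 0.4
```

```bash
python3 st.py; python3 - <<'E'
from fit import *
b=snap("side","d6")["pixels"][165:255,215:315]
cv2.imwrite("pics/m6.png",cv2.resize(b,(660,594),interpolation=2)[:,:,::-1])
E
```

```text
17.25 tcp stand mm [ -22.36 -112.04] z 0.044929119425524786 yaw -9.567156916059345 F stand [ 0.28 -0.48] 0.64 T [-0.16   0.244 -0.039] tilt [ 0.07 -0.02]
```

View pics/m6.png

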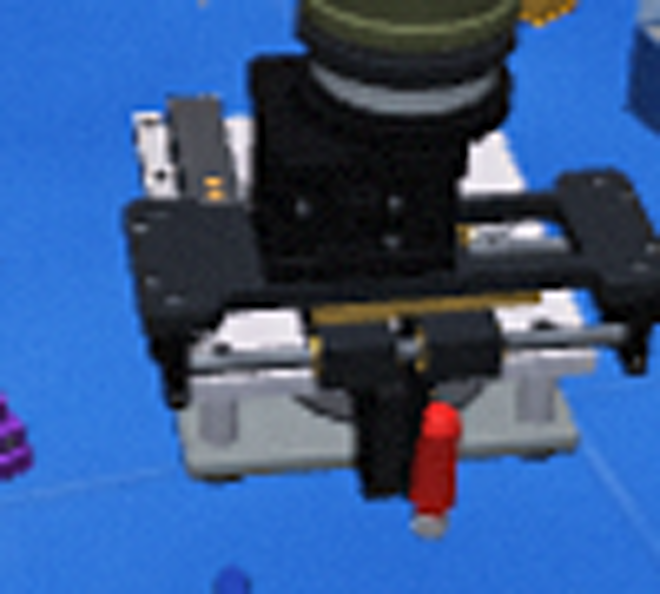

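The side crop shows the fingers at (390,450) pushing the red handle at (435,460), which has swung well round. Stock and square look undisturbed.

Call:
carry_out:
  steps:
    - [0,0,0,0.35,-0.06,0,0]
    - [0,0,0,0.7,-0.11,0,0]
    - [0,0,0,1.05,-0.16,0,0]
    - [0,0,0,1.4,-0.2,0,0]
    - [0,0,0,1.6,-0.22,0,0]
    - [0,0,0,1.6,-0.22,0,0]

```text
time: 17.9
position: [0.5237, -0.1857, 0.0448]
tool_rot: [2.399, 2.028, 0.0]
ft_force: [-2.2, -0.4, 1.2]
grip_width: 0.007
grip_force: 0.5
```

```bash
python3 st.py
```

```text
17.9 tcp stand mm [  -6.66 -111.71] z 0.04482169490052316 yaw -9.578307964578089 F stand [-2.07 -0.79] 1.21 T [-0.199  0.286 -0.005] tilt [ 0.04 -0.02]
```

Call:
carry_out:
  steps:
    - [0,0,0,0.2,-0.03,0,0]
    - [0,0,0,0.4,-0.05,0,0]
    - [0,0,0,0.4,-0.05,0,0]

```text
time: 18.2
position: [0.5274, -0.186, 0.0448]
tool_rot: [2.399, 2.028, 0.0]
ft_force: [-2.0, 0.1, 0.2]
grip_width: 0.006
grip_force: 0.8
```

```bash
python3 st.py
```

```text
18.2 tcp stand mm [  -2.92 -111.44] z 0.044802325737773305 yaw -9.57270163272409 F stand [-1.96 -0.24] 0.16 T [-0.211  0.36   0.012] tilt [ 0.02 -0.  ]
```

Call:
carry_out:
  steps:
    - [0,0,0,0.1,-0.01,0,0]
    - [0,0,0,0.2,-0.02,0,0]
    - [0,0,0,0.2,-0.02,0,0]

```text
time: 18.5
position: [0.5291, -0.1862, 0.0447]
tool_rot: [-2.399, -2.028, 0.0]
ft_force: [-3.1, -0.3, 1.3]
grip_width: 0.006
grip_force: 1.3
```

Call:
carry_out:
  steps:
    - [0,0,0,0.1,-0.01,0,0]
    - [0,0,0,0.2,-0.02,0,0]
    - [0,0,0,0.2,-0.02,0,0]

```text
time: 18.8
position: [0.5311, -0.1864, 0.0447]
tool_rot: [-2.399, -2.028, 0.0]
ft_force: [-2.7, 0.2, 1.3]
grip_width: 0.004
grip_force: 1.7
```

```bash
python3 st.py
```

```text
18.8 tcp stand mm [   0.72 -111.19] z 0.04471542252997844 yaw -9.578072372008656 F stand [-2.66 -0.25] 1.27 T [-0.021  0.654  0.029] tilt [-0.02  0.01]
```

Call:
carry_out:
  steps:
    - [0,0,0,0.1,-0.01,0,0]
    - [0,0,0,0.2,-0.02,0,0]
    - [0,0,0,0.2,-0.02,0,0]

```text
time: 19.1
position: [0.5331, -0.1865, 0.0447]
tool_rot: [-2.399, -2.028, 0.0]
ft_force: [-4.3, 1.9, 2.5]
grip_width: 0.003
grip_force: 2.1
```

Call:
carry_out:
  steps:
    - [0,0,0,0.1,-0.01,0,0]
    - [0,0,0,0.2,-0.02,0,0]
    - [0,0,0,0.2,-0.02,0,0]

```text
time: 19.4
position: [0.535, -0.1866, 0.0447]
tool_rot: [-2.399, -2.028, 0.0]
ft_force: [-4.9, 1.7, 2.0]
grip_width: 0.008
grip_force: 2.6
```

```bash
python3 st.py
```

```text
19.4 tcp stand mm [   4.61 -110.78] z 0.044674793188303884 yaw -9.572837521098418 F stand [-5.15  0.84] 2.01 T [0.173 0.969 0.002] tilt [-0.03  0.02]
```

Call:
carry_out:
  steps:
    - [0,0,0,0.1,0,0,0]
    - [0,0,0,0.2,0,0,0]
    - [0,0,0,0.3,0,0,0]
    - [0,0,0,0.3,0,0,0]

```text
time: 19.8
position: [0.5376, -0.1866, 0.0446]
tool_rot: [-2.398, -2.027, 0.001]
ft_force: [-6.4, 1.9, 3.1]
grip_width: 0.003
grip_force: 3.3
```

```bash
python3 st.py
```

```text
19.8 tcp stand mm [   7.14 -110.33] z 0.04464082796529718 yaw -9.576029502487964 F stand [-6.59  0.83] 3.08 T [0.268 1.184 0.04 ] tilt [-0.08  0.04]
```

Call:
carry_out:
  steps:
    - [0,0,0,0.1,0,0,0]
    - [0,0,0,0.2,0,0,0]
    - [0,0,0,0.2,0,0,0]

```text
time: 20.1
position: [0.5392, -0.1866, 0.0446]
tool_rot: [-2.398, -2.027, 0.002]
ft_force: [-6.8, 1.3, 3.8]
grip_width: 0.008
grip_force: 3.8
```

```bash
python3 st.py
```

```text
20.1 tcp stand mm [   8.78 -110.06] z 0.044628743582092095 yaw -9.579616436390834 F stand [-6.91  0.12] 3.81 T [0.302 1.407 0.069] tilt [-0.12  0.05]
```

Call:
carry_out:
  steps:
    - [0,0,0,0.1,0,0,0]
    - [0,0,0,0.2,0,0,0]
    - [0,0,0,0.3,0,0,0]
    - [0,0,0,0.3,0,0,0]

```text
time: 20.5
position: [0.5417, -0.1865, 0.0446]
tool_rot: [-2.397, -2.026, 0.002]
ft_force: [-8.6, 2.5, 5.4]
grip_width: 0.004
grip_force: 4.6
```

```bash
python3 st.py
```

```text
20.5 tcp stand mm [  11.18 -109.59] z 0.044558197759472666 yaw -9.585281794434614 F stand [-8.9   1.07] 5.37 T [0.377 1.671 0.018] tilt [-0.18  0.07]
```

Call:
carry_out:
  steps:
    - [0,0,0,-0.5,0,0,0]
    - [0,0,0,-1.5,0.1,0,0]
    - [0,0,0,-3,0.2,0,0]
    - [0,0,0,-4,0.3,3,0]
    - [0,0,0,-4,0.3,8,0]
    - [0,0,0,-4,0.3,13,0]
    - [0,0,0,-3,0.8,17,0]
    - [0,0,0,-1.5,1.4,20.9,0]
    - [0,0,0,-1.5,1.4,20.9,0]
    - [0,0,0,-1.5,1.4,20.9,0]
    - [0,0,0,-1.5,1.4,20.9,0]

```text
time: 21.6
position: [0.5274, -0.1731, 0.2527]
tool_rot: [-2.399, -2.027, 0.001]
ft_force: [-0.1, -0.6, 0.6]
grip_width: 0.005
grip_force: 0.0
```

```bash
python3 st.py; python3 - <<'E'
from fit import *
w=snap("wrist","w7"); a=cv2.resize(w["pixels"][0:200,150:350],(400,400),interpolation=2)
b=cv2.resize(snap("side","d7")["pixels"][165:255,225:315],(400,400),interpolation=2)
cv2.imwrite("pics/m7.png",np.hstack([a,b])[:,:,::-1])
for t in("w5","w7"):
  w=load(t);w["pixels"]=cv2.GaussianBlur(np.dstack([w["pixels"].astype(float).min(2)]*3),(3,3),0)
  e=[line(edges(w,230,288,45,66,1,"r",228,1,.08)),line(edges(w,215,235,62,100,0,"r",228,1,.08)),line(edges(w,285,305,62,100,0,"r",228,-1,.08))]
  print(t,[round(float(ang(x)),2) for x in e],inter(e[0],e[1]))
E
```

```text
21.6 tcp stand mm [ -5.07 -98.71] z 0.2526815051082637 yaw -9.611109872467901 F stand [ 0.03 -0.64] 0.61 T [-0.112  0.054 -0.046] tilt [-0.04  0.01]
w5 [-9.59, -9.27, -9.37] [ 0.5171977  -0.04847346]
w7 [-9.78, -9.55, -9.21] [ 0.51632154 -0.04875076]
```

View pics/m7.png

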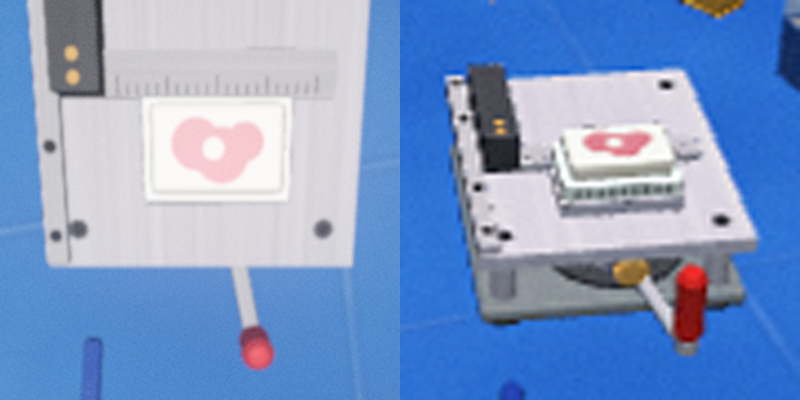

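The view shows the holder still flush along the blade (row 97), the stock on the rail, and the handle swung to the closed side at (257,350). The robot is clear of everything, so I'm handing it in.

```bash
python3 -c "
from bench import ctrl
print(ctrl.close_job())"
```

```text
the job is handed in; nothing more can be done
None
```

Job handed in: the holder was squared along the blade, pressed against the stop with about 4 N and clamped (about 9 N at the handle), with the square left against the rail; the last pictures still showed it flush, and no verdict was shown.

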